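Dipper on the scale, bin lid held half open

TASK

I am about to refill the empty flour bin by the weighed dipperful. First lift the deep dipper up off the hanging rail, set it down gently, standing upright, on the middle of the kitchen scale's metal plate and let go of it; then raise the bin's lid, which has a bar for a handle, and hold it with the fingers half open, at about 45 degrees, without letting it drop. The lid falls shut by itself, so finish while still holding it there; leave the smaller dipper hanging and everything else where it is.

Things in the scene. Friction and masses are not known exactly. Their poses are not given: they have to be found in the camera images.
- deep_dipper: The steel dipper to move, 0.14 to 0.28 kg: upright round cup, 72 mm across the rim, 66 mm across the flat bottom, 70 mm tall; an 18 mm wide strap rises from its -x side and bends over the rail to a short lip on the +x side (bend's underside 160 mm, lip's lower end 151 mm above the bottom). Origin: centre of the cup's underside, z up. It starts hanging, bottom 65 mm above the worktop.
- deep_dipper_tab (a point): Middle of the deep dipper's grip tab, a flat upright tab on the bend, over the cup's axis: 12 mm thick (x), 18 mm wide (y), 50 mm tall, from 165 to 215 mm above the cup's bottom (this point: 190 mm). Axes as the dipper's. To unhook: raise it over 20 mm so that the lip clears the rail, then draw it away to its -x side (the robot's side). Nothing clips it to the rail.
- small_dipper: Smaller steel dipper on the same rail, 130 mm beside the deep one, on either side; leave it hanging. Cup 54 mm across, 30 mm tall; same strap, bend and tab (tab from 130 to 180 mm above its bottom). Origin: centre of the cup's underside, at the start 100 mm above the worktop. Its tab's top is as high as the other's, 280 mm.
- rail: Fixed hanging rail: steel bar 10 mm thick, 300 mm long along its y axis, its top 225 mm above the worktop, on two 12 mm posts 140 mm either side of the middle with round feet 70 mm across. Origin: on the worktop below the bar's middle. The dippers hang 65 mm either side of the middle, their axes parallel to the rail's.
- scale: Fixed flat white kitchen scale, 150 mm (x) by 175 mm (y), with a small dark display near its -y edge. Origin: centre of its underside, on the worktop.
- scale_plate (a point): Centre of the top face of the scale's square metal plate (135 by 135 mm), 24 mm above the worktop. Axes as the scale's. The dipper is to stand here.
- flour_bin: Fixed white plastic bin, empty, 200 mm (x) by 220 mm (y), 120 mm tall. Its pale wooden lid is hinged along the far (+x) rim. Origin: centre of its underside, on the worktop.
- bin_lid (a joint): Angle of the bin's lid, rad: 0 shut, grows as the front edge (-x side) goes up, stops at 1.3; to be held at about 0.785 (45 degrees). The lid weighs about 0.2 to 0.4 kg, its hinge is free-running and it falls shut from any angle unless held.
- bin_lid_bar (a point): Middle of the lid's round steel handle bar, 12 mm thick, along the bin's y axis, 94 mm clear between its two posts; its axis is 35 mm above the lid's top face, 32 mm behind the front edge. Moves with the lid; shut, it is 163.5 mm above the worktop, 170 mm to -x of the hinge line and 43 mm above it. Being round it turns between the fingers, so the hand need not tilt.
- bin_lid_hinge (a point): Middle of the lid's hinge line (along the bin's y axis), on the bin's far rim, 120.5 mm above the worktop. The lid is 8 mm thick.
- glass_bowl: Glass mixing bowl, 150 mm across and 65 mm tall, a bystander. Origin: centre of its underside.
- spice_jar: Amber glass jar with a steel cap, 56 mm across and 100 mm tall, a bystander. Origin: centre of its underside.
- food_tin: Tin with a paper label, 72 mm across and 90 mm tall, a bystander. Origin: centre of its underside.
Mind the look-alikes: they are no part of the job. Leave any green look-alike of the deep_dipper alone.

How it is judged (in metres and radians):
On the way, in this order (a step that is already met when the one before it is completed fails the run):
1. the deep dipper is held by the fingers, clear of the rail (contact force between the fingers and deep_dipper above 0.5 N and contact force between deep_dipper and rail below 0.05 N and distance of deep_dipper from where it was at the start of the episode above 0.05 m), for 0.1 s.
2. the deep dipper stands upright on the scale's plate, let go, while the lid is still shut (horizontal distance between deep_dipper and scale_plate below 0.04 m and z of deep_dipper in the frame of scale_plate below 0.006 m and angle between deep_dipper's own z axis and vertical below 0.1 rad and contact force between deep_dipper and scale above 0.3 N and contact force between the fingers and deep_dipper below 0.05 N and linear speed of deep_dipper below 0.02 m/s and value of joint bin_lid below 0.1 rad), for 0.3 s.
At the end, for the whole second after the job is handed in: Fingers still holding the lid, unaided, at 45 +/- 8 degrees, still; deep dipper at rest on the scale, within 40 mm of the plate's centre, upright within 0.1 rad, let go; small dipper still on the rail; it and the other things within 30 mm of their starts (horizontal distance between deep_dipper and scale_plate below 0.04 m and z of deep_dipper in the frame of scale_plate below 0.006 m and angle between deep_dipper's own z axis and vertical below 0.1 rad and contact force between deep_dipper and scale above 0.3 N and contact force between the fingers and deep_dipper below 0.05 N and linear speed of deep_dipper below 0.02 m/s and value of joint bin_lid between 0.645 and 0.925 rad and velocity of joint bin_lid between -0.1 and 0.1 rad/s and contact force between the fingers and flour_bin above 0.3 N and contact force between each of small_dipper, glass_bowl, spice_jar, food_tin, deep_dipper and flour_bin below 0.05 N and distance of each of small_dipper, glass_bowl, spice_jar, food_tin from where it was at the start of the episode below 0.03 m and contact force between small_dipper and rail above 0.2 N); the arm keeps its last pose, push and grip.
It fails at once if the deep dipper falls through the air (contact force between the fingers and deep_dipper below 0.05 N and contact force between deep_dipper and rail below 0.05 N and z of deep_dipper in the frame of scale_plate above 0.015 m and linear speed of deep_dipper above 0.35 m/s).
It fails at once if the raised lid is let drop (value of joint bin_lid above 0.15 rad and velocity of joint bin_lid below -2 rad/s and contact force between the fingers and flour_bin below 0.05 N).
It fails at once if the small dipper or another bystander is moved (distance of any of small_dipper, glass_bowl, spice_jar, food_tin from where it was at the start of the episode above 0.05 m).
It also fails if it takes over 58 s, if anything falls off the work surface, if the arm or the gripper's body presses on something with over 40 N, if the wrist force passes 120 N, or if a joint passes its speed limit or range.

ROBOT

A 7-joint arm with a two-finger parallel gripper is mounted at the origin on the work surface. World frame = base frame: x ahead of the robot, y to its left, z up, the work surface at z = 0. Lengths are in mm, angles in rad, forces in N, time in s.
With the tool pointing down it reaches from about 350 to 900 mm from the base axis. Payload 8.1 kg.
Tool frame: the origin (TCP) lies at the centre of the arm's flange, where the gripper is bolted on; the fingertips stand 178 mm ahead of it and the grasp point (between the pads) lies 159 mm ahead of it; z points along the fingers, y is the line along which they close (so a half turn about z gives the same grasp; the last joint's range is limited). The gripper opens to 92 mm and grips with 3 to 60 N. Pads are 19 mm wide; open, the fingers measure 130 mm over their backs; the gripper's body (75 mm by 190 mm) begins 47 mm behind the grasp point.
Start: joints at [1.076, 0.434, 0.025, 1.573, -0.012, 1.134, -0.075], TCP at [238.635, -577.656, 404.742] pointing down, gripper open.
Joint ranges: [-2.62, 2.62], [-0.44, 2.09], [-1.27, 1.32], [0.08, 2.57], [-1.32, 4.46], [0.12, 2], [-2.74, 2.74]. Speed limits (rad/s): [2.22, 2.22, 3.01, 3.01, 3.14, 3.14, 3.14].

INTERFACE

Orientations are given as a unit quaternion [x, y, z, w].
In Python, from station import manip, kin, read_camera, hand_in gives the robot as it stands. The module is installed in compiled form; this text tells all that it offers. Calls block until the motion is done:
- manip.move_to(position, orientation): joint-space move of the TCP to a pose.
- manip.movel(position, v=150, frame=None, until_force=None): straight line of the TCP; frame=None keeps the orientation; v is the mean speed in mm/s. With until_force (N) it stops when the force on the tool has changed by that much, and returns True; else False.
- manip.set_joints(angles): joint-space move.
- manip.move_gripper(opening, strength=None): finger opening in mm; strength is the grip in N (None keeps the last); returns when the fingers have stopped.
- manip.hold(seconds).
- kin.ik(position, orientation): joint angles nearest the present ones, or None.
- manip.get_obs(): the state.
- read_camera(name): name is "scene" or "top" or "wrist"; returns a dict with "color" (480x640x3 uint8, red, green, blue), "range_z" (480x640 float32, mm along the optical axis (not along the pixel's ray), 0 where there is no reading), "camera_matrix" (3x3 intrinsics, pixels), "xyz" and "attitude" of the camera in the world; the wrist camera has in their place "mount" (4x4, takes a point from camera to tool coordinates, whose origin is the TCP and whose axes are the flange's). Camera axes: x right, y up, looking along -z (the intrinsics and any distortion apply to the point x, -y, -z); pixel columns grow to the right and rows downward; lengths in mm; the calibration is good to about 2 mm. A picture is of the moment at which its call begins: read the wrist's pose just before it.
A pose or a line that the arm cannot do raises manip.IKError and nothing moves.
- hand_in(): hands the job in; it is judged then, once.
The state is a dict: "clock": time; "qpos": joint angles; "dq": joint speeds; "effort": joint torques, N m; "tcp_pos": TCP position; "ee_rot": TCP orientation; "ft_force": force on the tool from outside, world axes, zero at the start; "torque": the same for the moment, N m; "opening": finger opening in mm; "grip_force": force on a finger pad.
Only numpy, scipy, OpenCV 4.12 (cv2) and the standard library are available. Lean on these libraries where they do the work, as an engineer would, in place of code of your own. Each camera call takes 0.05 s, during which the arm holds its last target. There are 200 camera calls.

## Working session

There is one attempt and no reset: what is moved stays moved. The work goes in short steps, each a Python script; the robot and the scene stay as the last script left them, time stands still between calls to the robot, and variables do not carry over. Pictures are saved under pics/ and viewed, at most 10 in all, crops included, and the job is handed in when it is done.

```bash
mkdir -p pics; cat > h.py <<'E'
import numpy as np, cv2
from scipy.spatial.transform import Rotation as R
from station import manip, kin, read_camera, hand_in
def cloud(c, T=None):
    K=c["camera_matrix"]; z=c["range_z"].astype(float)
    v,u=np.mgrid[0:z.shape[0],0:z.shape[1]]
    p=np.stack([(u-K[0,2])/K[0,0]*z, -(v-K[1,2])/K[1,1]*z, -z],-1)
    if T is None:
        a=np.array(c["attitude"]); M=R.from_quat(a).as_matrix() if a.size==4 else a
        w=p@M.T+np.array(c["xyz"])
    else: w=p@T[:3,:3].T+T[:3,3]
    w[z<=0]=np.nan
    return w
def wrist():
    o=manip.get_obs(); c=read_camera("wrist")
    T=np.eye(4); T[:3,:3]=R.from_quat(o["ee_rot"]).as_matrix(); T[:3,3]=o["tcp_pos"]
    return c, cloud(c,T@np.array(c["mount"]))
E
python3 - <<'E'
from h import *
o=manip.get_obs(); print(o)
ims=[]
for n in ("scene","top"):
    c=read_camera(n); print(n,c["camera_matrix"],c["xyz"],c["attitude"],[k for k in c])
    np.savez(n+".npz",**{k:v for k,v in c.items() if isinstance(v,(np.ndarray,list,tuple))})
    cv2.imwrite(f"pics/{n}0.png",c["color"][...,::-1])
E
```

```text
{'clock': 0.0, 'qpos': array([ 1.07639701,  0.43526422,  0.02495657,  1.57408805, -0.01164205,
        1.13399684, -0.07509771]), 'dq': array([ 0.00059974, -0.00018621,  0.0014566 , -0.00098452,  0.00119719,
        0.00018211,  0.00021316]), 'effort': array([-6.44169504e-04, -6.67849374e+01,  9.84781981e-01, -3.14465439e+01,
       -6.04124274e-02,  4.27184394e-02,  1.36300810e-04]), 'tcp_pos': array([ 238.55739167, -577.43791905,  403.92241763]), 'ee_rot': array([ 9.80879477e-01,  1.94614494e-01, -2.06531013e-04, -7.78860744e-04]), 'ft_force': array([-0.29440556, -0.20208235, -0.06645975]), 'torque': array([-0.0052187 ,  0.01525811, -0.03557348]), 'grip_force': 0.0, 'opening': 91.88998630103497}
scene [[529.02921743   0.         315.60661714]
 [  0.         529.02921743 249.71580834]
 [  0.           0.           1.        ]] [1222.09531555   89.61135123 1220.1632435 ] [0.18210234 0.19971263 0.69877317 0.66232142] ['color', 'range_z', 'camera_matrix', 'xyz', 'attitude']
top [[526.38291374   0.         329.22250055]
 [  0.         526.38291374 240.79099471]
 [  0.           0.           1.        ]] [ 378.0809626    28.44019681 1435.99480064] [-0.06965515  0.06081059  0.71201272 -0.69605181] ['color', 'range_z', 'camera_matrix', 'xyz', 'attitude']
```

View pics/scene0.png

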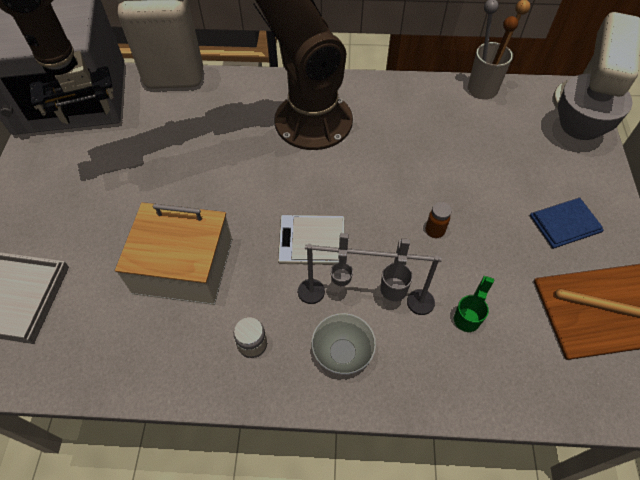

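View pics/top0.png

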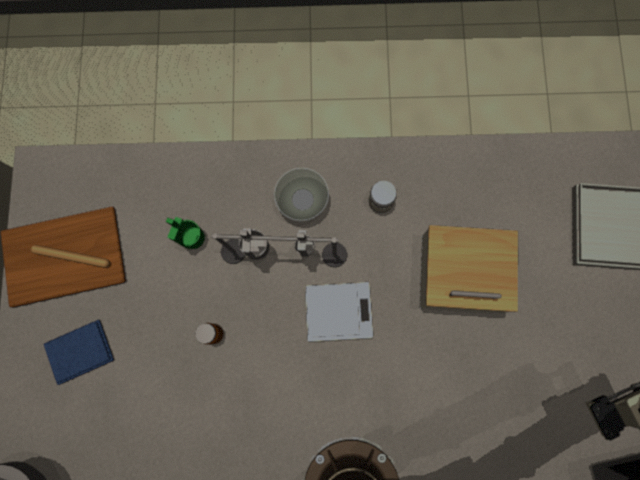

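The scene view shows these candidates:
- Steel dipper with the big cup: scene (396,282), top (255,245).
- Steel dipper with the small cup: scene (342,272), top (303,245).
- Green look-alike: scene (471,313), top (187,233).

I choose the big steel one. The scale is at top (338,312), and the bin with its bar is at top (473,270), bar (475,295). I'll measure from depth and check the choice in a crop.

```bash
python3 - <<'E'
from h import *
def ld(n):
    d=np.load(n+".npz"); return d["color"],cloud(d)
t,wt=ld("top"); s,ws=ld("scene")
def rep(name,w,m):
    p=w[m]; p=p[~np.isnan(p[:,0])]
    if len(p)<3: print(name,len(p));return
    r=cv2.minAreaRect(p[:,:2].astype(np.float32)); print(name,len(p),"med",np.median(p,0).round(1),"rect",np.round(r[0],1),np.round(r[1],1),round(r[2],1))
for n,w,(u0,v0,u1,v1) in (("top",wt,(205,215,350,270)),("scene",ws,(290,210,450,310))):
    box=np.zeros(w.shape[:2],bool); box[v0:v1,u0:u1]=1
    z=w[...,2]
    rep(n+" tabs+",w,box&(z>245)&(z<300))
    m=box&(z>245)&(z<300)
    k,l,st,ce=cv2.connectedComponentsWithStats(m.astype(np.uint8))
    for i in range(1,k):
        if st[i,4]>8: rep(f"  tab{ce[i].round()}",w,l==i)
    rep(n+" rail",w,box&(z>212)&(z<235))
    p=w[box&(z>212)&(z<235)]
    if len(p)>5: print(cv2.fitLine(p[:,:2].astype(np.float32),cv2.DIST_HUBER,0,.01,.01).ravel())
for n,w,c,b in (("top",wt,t,(295,275,380,345)),("scene",ws,s,(270,205,350,270))):
    box=np.zeros(w.shape[:2],bool); box[b[1]:b[3],b[0]:b[2]]=1
    z=w[...,2]; rep(n+" scale",w,box&(z>15)&(z<32))
    rep(n+" disp",w,box&(z>10)&(z<35)&(c.max(-1)<60))
for n,w,b in (("top",wt,(415,220,525,315)),("scene",ws,(115,195,235,305))):
    box=np.zeros(w.shape[:2],bool); box[b[1]:b[3],b[0]:b[2]]=1
    z=w[...,2]; rep(n+" lid",w,box&(z>118)&(z<140)); rep(n+" bar",w,box&(z>155)&(z<180))
for n,b in (("bowl",(270,165,335,225)),("jar",(190,318,228,350)),("tin",(365,178,400,214))):
    box=np.zeros(wt.shape[:2],bool); box[b[1]:b[3],b[0]:b[2]]=1
    rep(n,wt,box&(wt[...,2]>40))
cv2.imwrite("pics/crop.png",cv2.resize(s[205:335,280:510,::-1],None,fx=3.4,fy=3.4,interpolation=cv2.INTER_CUBIC))
E
```

```text
top tabs+ 141 med [613.7 225.8 277.6] rect [614.2 169.4] [147.6  12.5] 86.6
  tab[244. 234.] 75 med [616.7 232.1 276.9] rect [618.1 234.3] [17.8 12. ] 89.0
  tab[301. 236.] 66 med [608.9 103.7 278.2] rect [610.2 104.4] [17.3 12.5] 87.2
top rail 728 med [612.7 178.9 225.5] rect [612.3 169.9] [ 55.9 298.7] 0.7
[5.5876419e-02 9.9843770e-01 6.1370575e+02 1.6862122e+02]
scene tabs+ 225 med [616.8 225.4 269.3] rect [615.  169.9] [148.   15.2] 86.3
  tab[343. 239.] 109 med [614.7 104.8 269. ] rect [611.  104.7] [14.4 17.9] 1.4
  tab[404. 245.] 116 med [622.6 233.9 270.2] rect [619.8 234.3] [13.4 18.6] 4.2
scene rail 765 med [618.8 178.3 223.6] rect [606.4 171. ] [299.1  61.3] 86.2
[5.6431297e-02 9.9840647e-01 6.1850037e+02 1.7141762e+02]
top scale 3468 med [450.6  23.8  23.1] rect [452.5  22.5] [149.8 174.3] 1.9
top disp 128 med [453.  -45.7  19.8] rect [453.2 -45.6] [53.6 17.2] 2.5
scene scale 2459 med [450.2  17.4  22.1] rect [452.8  22.1] [151.8 173.4] 2.3
scene disp 134 med [454.5 -46.   18.9] rect [453.7 -45.8] [58.5 20. ] 0.9
top lid 7039 med [ 548.9 -313.   128.4] rect [ 548.1 -313.5] [224.3 204.7] 84.9
top bar 249 med [ 477.8 -307.4  168.1] rect [ 478.  -307.8] [121.6  12. ] 84.8
scene lid 6218 med [ 559.5 -311.6  127.4] rect [ 547.4 -313.6] [225.  208.8] 84.9
scene bar 236 med [ 479.6 -306.6  166.5] rect [ 477.2 -307.2] [123.4  18.6] 82.5
bowl 726 med [797.2 123.5  58.3] rect [767.4 115.4] [147.6 147.3] 68.6
jar 448 med [400.1 352.1  98.6] rect [400.1 357. ] [52.1 51.9] 29.6
tin 643 med [ 750.5 -101.8   88.4] rect [ 756. -104.] [69.3 70.7] 26.8
```

View pics/crop.png

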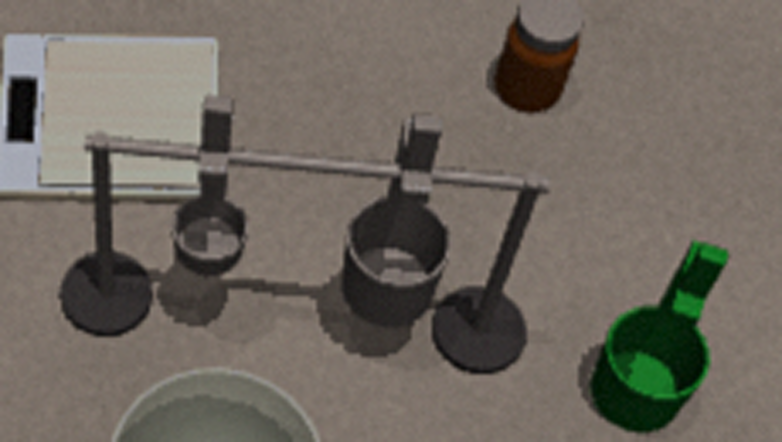

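The crop confirms it: the deep steel dipper is the large cup with its tab at crop (425,140), y≈234. The small one (crop (215,130)) and the green one (crop (705,260)) differ. Both views agree within 2 mm, and the tab heights and 130 mm spacing check out. Next I'll measure the plate centre and move above the dipper.

```bash
cat >> h.py <<'E'
def down(a): return [np.cos(a/2),np.sin(a/2),0,0]
def st(msg=""):
    o=manip.get_obs(); print(msg,"t",round(o["clock"],2),"tcp",o["tcp_pos"].round(1),"F",o["ft_force"].round(1),"op",round(o["opening"],1),"g",round(o["grip_force"],1),"q",o["qpos"].round(2))
YD=-0.058
E
python3 - <<'E'
from h import *
for n,b in (("top",(300,278,375,345)),("scene",(275,208,350,268))):
    d=np.load(n+".npz"); w=cloud(d); c=d["color"].astype(int)
    m=np.zeros(w.shape[:2],np.uint8); m[b[1]:b[3],b[0]:b[2]]=1
    m&=((w[...,2]>15)&(w[...,2]<32)).astype(np.uint8)
    q=c[m>0]; print(n,np.percentile(q[:,0]-q[:,2],[5,25,50,75,95]))
    k=(m>0)&((c[...,0]-c[...,2])>(2 if n=="scene" else -4)); p=w[k]
    print(cv2.minAreaRect(p[:,:2].astype(np.float32)),np.median(p,0))
for a in (np.pi/2+YD,-np.pi/2+YD):
    for p in ([480,0,520],[540,236,520],[619,234.3,490],[619,234.3,417],[453,36,375]):
        q=kin.ik(p,down(a)); print(round(a,2),p,None if q is None else np.round(q,2))
E
```

```text
top [-9. -8. -7. -6.  5.]
((452.4658203125, 22.52935028076172), (149.8148651123047, 174.34083557128906), 1.9043160676956177) [453.52757585 -40.14934489  19.13887857]
scene [-15.   7.  15.  18.  20.]
((452.7649230957031, 22.057418823242188), (151.79539489746094, 173.36000061035156), 2.315359592437744) [449.97579696  33.42851384  22.90406552]
1.51 [480, 0, 520] [ 0.45  0.18 -0.66  1.68  0.11  1.32 -0.28]
1.51 [540, 236, 520] [ 0.19  0.52 -1.11  1.42  0.46  1.48 -0.96]
1.51 [619, 234.3, 490] [ 0.08  0.61 -0.93  1.29  0.48  1.48 -0.86]
1.51 [619, 234.3, 417] [ 0.08  0.64 -0.9   1.4   0.5   1.33 -0.89]
1.51 [453, 36, 375] [ 0.36  0.26 -0.66  1.97  0.19  0.97 -0.45]
-1.63 [480, 0, 520] [ 0.83  0.31 -1.19  1.66  0.3   1.37  2.67]
-1.63 [540, 236, 520] [ 0.17  0.5  -1.06  1.42  0.43  1.47  2.2 ]
-1.63 [619, 234.3, 490] [ 0.13  0.65 -1.07  1.28  0.56  1.52  2.22]
-1.63 [619, 234.3, 417] [ 0.15  0.71 -1.07  1.4   0.62  1.39  2.16]
-1.63 [453, 36, 375] [ 0.64  0.37 -1.05  1.95  0.38  1.03  2.5 ]
```

```bash
python3 - <<'E'
from h import *
Q=down(np.pi/2+YD)
manip.move_to([480,0,520],Q); st()
manip.move_to([540,236,520],Q); manip.movel([600,235,520],v=150)
st()
c,w=wrist(); cv2.imwrite("pics/w1.png",c["color"][...,::-1])
z=w[...,2]; m=(z>262)&(z<292)&(abs(w[...,1]-200)<130)&(w[...,0]>570)
k,l,s,ce=cv2.connectedComponentsWithStats(m.astype(np.uint8))
for i in range(1,k):
    if s[i,4]>30: p=w[l==i]; print(ce[i].round(),len(p),np.median(p,0).round(1),cv2.minAreaRect(p[:,:2].astype(np.float32)))
E
```

```text
t 2.38 tcp [480.2  -1.3 519.7] F [0.5 0.2 0. ] op 91.9 g 0.0 q [ 0.45  0.18 -0.66  1.68  0.11  1.32 -0.28]
 t 3.88 tcp [599.7 234.3 520. ] F [-0.3  0.3 -0.1] op 91.6 g 0.0 q [-0.01  0.5  -0.74  1.29  0.33  1.47 -0.78]
[350. 249.] 810 [618.3 237.7 279.1] ((618.4688720703125, 235.1068878173828), (18.494646072387695, 12.037434577941895), 87.4655532836914)
```

View pics/w1.png

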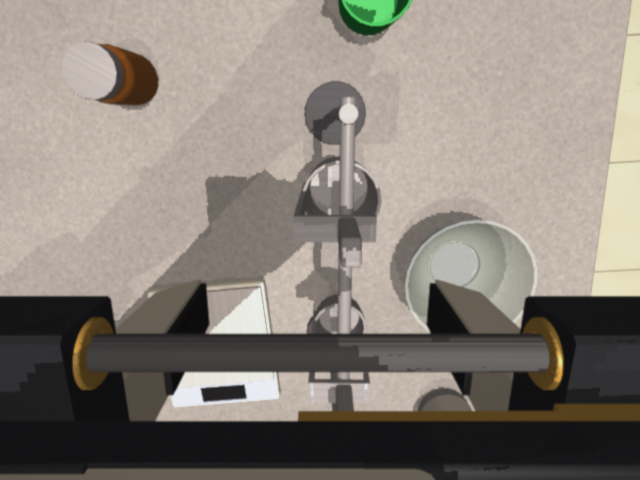

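The wrist view puts the deep dipper's tab at (350,249), i.e. world (618.5, 235), top at 279. That agrees with the other views, and the small dipper is below at (335,400). I'll grasp it now.

```bash
python3 - <<'E'
from h import *
manip.movel([618.7,235,490],v=150)
hit=manip.movel([618.7,235,416],v=80,until_force=8); st(f"down {hit}")
if not hit:
    manip.move_gripper(0,20); st("grip")
    manip.movel([618.7,235,462],v=60); st("lift")
    if manip.get_obs()["opening"]>8:
        manip.movel([530,240,462],v=100); manip.hold(.3); st("drawn")
        c=read_camera("scene"); cv2.imwrite("pics/s2.png",c["color"][150:350,230:500,::-1])
E
```

```text
down False t 5.39 tcp [618.8 235.2 416.6] F [ 0.3 -0.2 -0.4] op 91.8 g 0.0 q [-0.01  0.59 -0.72  1.41  0.39  1.28 -0.81]
grip t 6.64 tcp [618.7 235.  416. ] F [ 0.1 -0.4 -0.5] op 12.0 g 20.0 q [-0.01  0.59 -0.72  1.41  0.39  1.28 -0.81]
lift t 7.56 tcp [618.6 234.9 461.6] F [ 0.5  0.3 -1.9] op 12.0 g 20.0 q [-0.01  0.56 -0.73  1.34  0.37  1.37 -0.79]
drawn t 8.9 tcp [530.3 240.  461.8] F [-0.1 -0.7 -1.7] op 12.1 g 20.0 q [ 0.02  0.43 -0.77  1.55  0.31  1.29 -0.85]
```

View pics/s2.png

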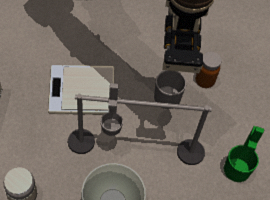

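The dipper is held clear of the rail at crop (170,85) and hangs upright; the small dipper still hangs. Now I'll place it.

```bash
python3 - <<'E'
from h import *
manip.movel([452,36,462],v=150); manip.hold(.2); manip.movel([452,36,386],v=80); manip.hold(.3); st("above")
hit=manip.movel([452,36,371],v=15,until_force=1.5); st(f"down {hit}")
if hit or manip.get_obs()["tcp_pos"][2]<373:
    manip.hold(.3); manip.move_gripper(70,20); manip.hold(.3); st("open")
    manip.movel([452,36,500],v=120); st("up")
    c=read_camera("scene"); w=cloud(c); cv2.imwrite("pics/s3.png",c["color"][150:350,230:500,::-1])
    b=np.zeros(w.shape[:2],bool); b[150:270,260:370]=1
    for lo,hi in ((222,245),(180,220),(85,100)):
        m=b&(w[...,2]>lo)&(w[...,2]<hi)&(abs(w[...,0]-452)<60)&(abs(w[...,1]-36)<60); p=w[m]
        if len(p)>4: print(lo,len(p),np.median(p,0).round(1),cv2.minAreaRect(p[:,:2].astype(np.float32)))
E
```

```text
above t 12.16 tcp [452.   36.  386.2] F [ 0.8  0.3 -1.9] op 11.6 g 20.0 q [ 0.44  0.26 -0.76  1.95  0.21  1.01 -0.48]
down True t 12.88 tcp [452.   36.  374.8] F [ 0.6 -0.1  2.9] op 11.6 g 20.0 q [ 0.43  0.28 -0.75  1.97  0.23  0.98 -0.49]
open t 14.53 tcp [451.6  35.8 374.4] F [ 0.2 -0.7 -0.7] op 70.1 g 0.0 q [ 0.43  0.28 -0.75  1.97  0.23  0.98 -0.49]
up t 15.72 tcp [451.8  35.9 499.4] F [-0.1 -0.6 -0.4] op 70.3 g 0.0 q [ 0.49  0.16 -0.77  1.77  0.11  1.27 -0.37]
222 61 [454.6  37.  236.1] ((452.841552734375, 36.16713333129883), (17.435152053833008, 13.693868637084961), 87.52925109863281)
180 124 [457.8  36.1 190.9] ((445.76593017578125, 36.47894287109375), (17.865232467651367, 56.67401123046875), 85.2316665649414)
85 172 [444.4  37.2  91. ] ((452.9641418457031, 35.746376037597656), (72.88227844238281, 67.35931396484375), 2.584221839904785)
```

View pics/s3.png

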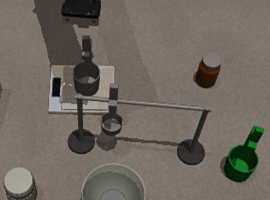

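The dipper stands on the plate at crop (87,75). Its tab (452.8,36.2) and rim (453,35.7) are aligned, so it is upright. Next I'll go over the lid bar and take one close look.

```bash
python3 - <<'E'
from h import *
YB=-0.085; Q=down(np.pi/2+YB)
manip.movel([452,36,520],v=150)
q=kin.ik([440,-300,480],Q); print(q)
manip.move_to([440,-300,480],Q); manip.move_gripper(90,20); st()
c,w=wrist(); cv2.imwrite("pics/w4.png",c["color"][...,::-1])
z=w[...,2]; b=(abs(w[...,0]-478)<60)&(abs(w[...,1]+308)<100)
m=b&(z>155)&(z<180)
p=w[m].astype(np.float32); print(len(p),np.median(p,0),cv2.minAreaRect(p[:,:2]),cv2.fitLine(p[:,:2],cv2.DIST_HUBER,0,.01,.01).ravel())
m=(z>118)&(z<140)&(abs(w[...,0]-548)<140)&(abs(w[...,1]+313)<150); p=w[m].astype(np.float32); print(len(p),np.median(p,0),cv2.minAreaRect(p[:,:2]))
xb=np.array([np.cos(YB),np.sin(YB)])
for t in np.linspace(0,.8,5):
    h=np.array([478,-307.8])+170*xb; P=[*(h+xb*(-170*np.cos(t)+43*np.sin(t))),120.5+170*np.sin(t)+43*np.cos(t)+163]
    q=kin.ik(P,Q); print(np.round(P),None if q is None else q.round(2))
E
```

```text
[ 0.94842818  0.2872544  -0.57852733  1.6457186   0.1635801   1.25735423
  0.25304157]
 t 17.9 tcp [ 440. -300.  480.] F [-0.7 -0.8 -0.3] op 89.8 g 0.0 q [ 0.95  0.29 -0.58  1.65  0.16  1.26  0.25]Traceback (most recent call last):
  File "<stdin>", line 9, in <module>
cv2.error: OpenCV(4.12.0) /io/opencv/modules/imgproc/src/convhull.cpp:143: error: (-215:Assertion failed) total >= 0 && (depth == CV_32F || depth == CV_32S) in function 'convexHull'
```

View pics/w4.png

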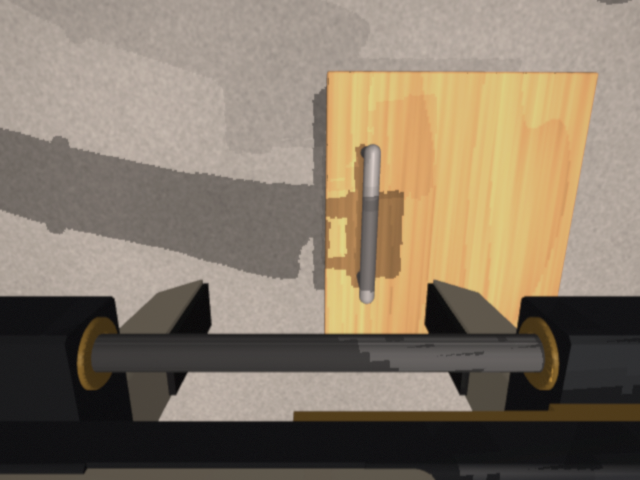

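```bash
python3 - <<'E'
from h import *
YB=-0.085; Q=down(np.pi/2+YB)
c,w=wrist(); print(c["range_z"][220,355:385:5],w[220,370],w[160,372],w[285,368],w[200,500],w[20,100])
d=np.isfinite(w[...,0]); print(d.mean())
xb=np.array([np.cos(YB),np.sin(YB)])
for t in np.linspace(0,.8,5):
    h=np.array([478,-307.8])+170*xb; P=[*(h+xb*(-170*np.cos(t)+43*np.sin(t))),120.5+170*np.sin(t)+43*np.cos(t)+163]
    q=kin.ik(P,Q); print(np.round(P),None if q is None else q.round(2))
E
```

```text
[342.59296 341.6408  299.99405 298.35635 300.20044 342.4441 ] [ 477.95644007 -299.90658156  170.29707994] [ 481.59865876 -257.48502135  169.00950377] [ 474.02628523 -350.6170483   169.54391261] [ 588.63909787 -303.33429782  128.06860579] [ 237.09435977 -115.55660845    0.28000579]
0.995888671875
[ 478. -308.  326.] [ 0.86  0.48 -0.54  1.78  0.29  0.97  0.12]
[ 490. -309.  359.] [ 0.86  0.46 -0.55  1.71  0.27  1.04  0.13]
[ 508. -310.  389.] [ 0.85  0.46 -0.56  1.63  0.27  1.12  0.13]
[ 532. -312.  415.] [ 0.82  0.48 -0.56  1.54  0.27  1.2   0.13]
[ 560. -315.  435.] [ 0.79  0.51 -0.57  1.45  0.28  1.27  0.11]
```

The close view shows the bar at pixels (372,150) to (366,297). In world terms that gives x=477.4 at y=-308, top 169.7 and yaw -0.081, as expected. Now I'll grip it and raise the lid in a compliant-safe arc.

```bash
python3 - <<'E'
from h import *
YB=-0.082; Q=down(np.pi/2+YB); xb=np.array([np.cos(YB),np.sin(YB)])
B=np.array([477.5,-307.8])
manip.move_to([*B,420],Q)
hit=manip.movel([*B,326.5],v=90,until_force=8); st(f"down {hit}")
if not hit:
    manip.move_gripper(0,35); st("grip")
    if 10<manip.get_obs()["opening"]<15:
        h=B+170*xb
        for t in np.linspace(0,.785,9)[1:]:
            manip.movel([*(h+xb*(-170*np.cos(t)+43*np.sin(t))),120.5+170*np.sin(t)+43*np.cos(t)+163],v=60)
            o=manip.get_obs(); print(round(t,2),o["ft_force"].round(1),o["opening"].round(1))
            if np.linalg.norm(o["ft_force"])>40: print("stop"); break
        manip.hold(.5); st("end")
        c=read_camera("scene"); w=cloud(c); cv2.imwrite("pics/s5.png",c["color"][100:350,90:500,::-1])
        b=np.zeros(w.shape[:2],bool); b[130:310,100:250]=1
        r=(c["color"].astype(int)); r=r[...,0]-r[...,2]
        u=(w[...,:2]-h)@xb; v=(w[...,:2]-h)@np.array([-xb[1],xb[0]])
        m=b&(r>50)&(abs(v)<105)&(u<-15)&(w[...,2]>130)
        f=np.polyfit(u[m],w[...,2][m],1); print("lid pts",m.sum(),"angle",np.arctan(-f[0]))
E
```

```text
down False t 19.57 tcp [ 477.7 -307.9  327.1] F [-0.9 -0.1  0.5] op 89.9 g 0.0 q [ 0.87  0.48 -0.54  1.78  0.29  0.97  0.13]
grip t 20.78 tcp [ 477.6 -307.8  326.5] F [ 1.2  0.1 -1.2] op 11.0 g 35.0 q [ 0.87  0.48 -0.54  1.78  0.29  0.96  0.13]Traceback (most recent call last):
  File "<stdin>", line 12, in <module>
AttributeError: 'float' object has no attribute 'round'
```

```bash
python3 - <<'E'
from h import *
YB=-0.082; xb=np.array([np.cos(YB),np.sin(YB)])
B=np.array([477.5,-307.8]); h=B+170*xb
st()
for t in np.linspace(0,.785,9)[2:]:
    manip.movel([*(h+xb*(-170*np.cos(t)+43*np.sin(t))),120.5+170*np.sin(t)+43*np.cos(t)+163],v=60)
    o=manip.get_obs(); print(round(t,2),o["ft_force"].round(1),round(o["opening"],1))
    if np.linalg.norm(o["ft_force"])>40: print("stop"); break
manip.hold(.5); st("end")
c=read_camera("scene"); w=cloud(c); cv2.imwrite("pics/s5.png",c["color"][100:350,90:500,::-1])
b=np.zeros(w.shape[:2],bool); b[130:310,100:250]=1
r=(c["color"].astype(int)); r=r[...,0]-r[...,2]
u=(w[...,:2]-h)@xb; v=(w[...,:2]-h)@np.array([-xb[1],xb[0]])
m=b&(r>50)&(abs(v)<105)&(u<-15)&(w[...,2]>130)
f=np.polyfit(u[m],w[...,2][m],1); print("lid pts",m.sum(),"angle",np.arctan(-f[0]))
E
```

```text
t 21.22 tcp [ 482.6 -308.2  343.2] F [ 1.4 -0.7 -3.9] op 10.6 g 35.0 q [ 0.87  0.47 -0.54  1.75  0.28  1.    0.13]
0.2 [ 0.7 -0.9 -3.5] 10.8
0.29 [-5.3 -0.7 -0.7] 11.2
0.39 [-8.1 -0.1  1.6] 10.9
0.49 [-11.5   0.6   5.5] 10.7
0.59 [-14.9   1.   10.7] 11.1
0.69 [-13.7  -0.   11.8] 10.7
0.78 [-8.7  0.3 10.4] 10.5
end t 24.75 tcp [ 557.  -314.7  435.8] F [-9.2 -0.   9.9] op 10.7 g 35.0 q [ 0.78  0.5  -0.55  1.45  0.26  1.26  0.13]
lid pts 4796 angle 0.7742291993663699
```

View pics/s5.png

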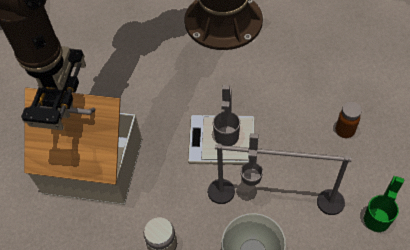

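The lid is held at 0.774 rad (crop (75,130)) with the bar in the fingers. The deep dipper stands on the scale (crop (227,128)), the small dipper hangs, and nothing else has moved. I'm handing it in.

```bash
python3 -c "
from h import *
manip.hold(.3); st(); print(hand_in())"
```

```text
t 25.1 tcp [ 557.  -314.7  435.8] F [-9.7 -0.5 10. ] op 11.2 g 35.0 q [ 0.78  0.5  -0.55  1.45  0.26  1.26  0.13]
the job is handed in; nothing more can be done
None
```

I handed the job in at about 25 s: the deep dipper stands upright on the middle of the scale plate, let go, and the fingers hold the bin lid at about 0.77 rad (44°); the other things look unmoved, and no verdict came back.

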